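Clamp a charger board in the test jig and hover the field probe over it

ROBOT

A 6-joint arm with a two-finger parallel gripper is mounted at the origin on a cart in front of the work surface, level with it; the furniture and walls round the work are solid. World frame = base frame: x ahead of the robot, y to its left, z up, the work surface at z = 0. Lengths are in mm, angles in degrees, forces in N, time in s.
With the tool pointing down it reaches from about 425 to 925 mm from the base axis. Payload 12.5 kg.
Tool frame: the origin (TCP) lies on the centre line of the jaws, within the pads' length; the fingertips stand 19 mm ahead of it and the grasp point (between the pads) is the TCP (tips_ahead is the distance from the TCP to the fingertips, in mm); z points along the fingers, y is the line along which they close (so a half turn about z gives the same grasp; the last joint's range is limited). The gripper opens to 85 mm and grips with 20 to 120 N. Pads are 22 mm wide; open, the fingers measure 114 mm over their backs; the gripper's body (76 mm by 85 mm) begins 54 mm behind the grasp point. The pads swing forward as they close: fully open they stand 13 mm farther back than shut.
Start: joints at [-79.561, 28.126, 89.318, -0, 62.55, -6.05], TCP at [177.424, -599.302, 250.327] pointing down, gripper open.
Joint ranges: [-177.58, 177.58], [-47.91, 125.51], [2.72, 160], [-65.01, 245.01], [3.68, 167.84], [-153.87, 153.87]. Speed limits (degrees/s): [127.2, 127.2, 159.86, 180, 180, 180].

INTERFACE

Orientations are given as [roll, pitch, yaw] about the fixed x, y, z axes, in that order (R = Rz(yaw) Ry(pitch) Rx(roll)).
In Python, from cell import sense, capture, camera_params, finish_job, tips_ahead gives the robot as it stands.
- The arm moves only by the shell command python3 -m handwheel 'ROWS' [FORCE]. ROWS is JSON, a list of rows, each a list of 5 numbers: the shift along the tool's x, y, z each as a share of 25 cm, from -1 to 1, then the turn about the tool's z as a share of 45 degrees, from -1 to 1, then the opening, from -1 (shut) to 1 (fully open). In form: [[x, y, z, yaw, jaw], ...]. A call has 1 to 20 rows; each row shifts and turns the commanded pose from where the row before left it, along the tool's axes as they then stand; what a row does not reach is not made up. A row lasts 1/8 s, in which the tool goes at most 62.5 mm and 10.7 degrees, less where a joint would pass 70% of its speed; a pose out of reach is approached as far as the arm can. A call with a number of a shift or a turn outside -1 to 1 is refused whole. A call with a gripper value outside its range is refused whole. The fingers move at their own pace and stop on an object; FORCE is the grip in N (left out, the last holds). Time passes only in rows, so rows that do not move let the fingers close. It gives the time, the measured TCP pose, the force, the opening and the grip force at its end, in the units of the state.
- sense(): the state, without advancing time (a new reading comes with each control period).
- capture(name): name is "side" or "top" or "wrist"; returns the picture (384x512x3 uint8, blue, green, red); there is no depth.
- camera_params(name): a dict with "fx", "fy", "cx", "cy" (pixels), "xyz" and "rotation" of the camera in the world. Camera axes: x right, y up, looking along -z (the intrinsics and any distortion apply to the point x, -y, -z); pixel columns grow to the right and rows downward; lengths in mm; the calibration is good to about 2 mm. The wrist camera is an equidistant fisheye: a pixel r from the principal point sees the ray r / f radians off the axis. A picture is of the moment at which its call begins: read the wrist's pose just before it. camera_params takes no time and is no camera call; for the wrist camera it gives the pose at the moment of the call.
- finish_job(): hands the job in; it is judged then, once.
The state is a dict: "time_s": time; "joint_pos": joint angles; "dq": joint speeds; "effort": joint torques, N m; "eef_pos": TCP position; "tool_rot": TCP orientation; "ft_force": force on the tool from outside, world axes, zero at the start; "moment": the same for the moment, N m; "grip_width": opening from 0.0 (shut) to 1.0 (fully open); "grasp_force": force on a finger pad.
Only numpy, scipy, OpenCV 4.12 (cv2) and the standard library are available. Lean on these libraries where they do the work, as an engineer would, in place of code of your own. Each camera call takes 0.05 s, during which the arm holds its last target. There are 200 camera calls.

TASK

Lay the loose charger board flat between the steel dowel pins on the white test jig, its black mains-socket end at the clamp, and swing the red lever fully upright so that the clamp arm comes down over the board. For a stray-field check, then lift the probe with the copper loop out of its rack, bring it across clear of the flux bottle, and finish holding it still and upright with the loop hovering about 8 mm above the middle of the board's transformer (the yellow-banded block next to the mains socket), never touching the board, the flat of the loop in line with the board's long sides. Do not let go of the probe at the end, and leave the ball-tipped probe in the rack, the flux bottle and the white charger where they stand.

Things in the scene. Friction and masses are not known exactly. Their poses are not given: they have to be found in the camera images.
- board: Loose green charger board, 60 x 100 mm (x, y), 33 mm high, 90 g. Origin: centre of its underside (solder pins; board itself at z 2-4 mm). z up, y along the long sides; black mains socket at the +y end (box at x -5..25, y 26..47 mm, to z 23). Grasp across the transformer: x -5..18, y -4..16, z 9..28 mm, clear of other high parts on its x sides.
- transformer_top (a point): Middle of the top of the board's yellow-banded transformer, next to the mains socket, the highest part of the board: in the board's frame x 6.5, y 6.3, z 32 mm. Axes as the board's.
- nest (a point): Nest on the jig: point on the plate's flat top (64 mm over the bench), where the board's origin belongs; it then reads z -2 mm, board axes along the nest's (z up, +y the clamp end). 8 fixed pointed pins, 5 mm thick, 9.5 mm high, stand round the board with 2 mm play a side: 2 on each side, x +-35 and y +-55 mm; each tapers over its top 4.5 mm.
- test_fixture_clamp_lever (a joint): Clamp lever angle, rad: 0 = clamped (red grip up, leaning 0.2 rad outward, arm level over the board's corner; end stop). Opens to 1.47, where the grip lies outward along the nest's -x and the arm stands up. It starts open 1.0 or more (below 0.9 the arm overhangs the board). It stays where left; a light push (about 1 N) moves it. Clamped, the arm (8-17 mm over the board) blocks the board's way in or out.
- lever_grip (a point): Middle of the lever's red grip, a round bar 14 mm thick and about 55 mm long that points away from the pivot; 61 mm from the pivot. Moves with the lever.
- lever_pivot (a point): Pivot of the clamp lever, 18 mm above the jig's plate. The hinge axis is the nest's y axis; opening tips the grip towards the nest's -x. In the nest's frame the pivot is at x -69, y 43 mm.
- loop_probe: Loose pen probe, blue handle, 60 g, 138 mm tall, upright (z up). Origin: lowest point of its copper loop, a ring 26 mm across, 4 mm thick, lying in the probe's x-z plane (thin along y). Neck above it; collar 28 x 24 mm at z 60-64; handle 24 (x) x 16 (y) mm from z 64 to 130, cap to 138 mm.
- probe_rack: Fixed probe rack, 90 x 160 mm (x, y). Origin: centre of its underside. Plate top at z 75 mm with two seats at x 0, y +-40 mm; a probe hangs by its collar in a seat, between 3 mm ribs, x axis along the rack's, its lowest point at z 15 mm. Each seat has a through slot 30 (x) x 12 (y) mm: lift a probe straight up 70 mm or more so the loop clears it.
- ball_probe: The other probe: white handle, small copper ball at the bottom, same sizes and origin (lowest point). It hangs in the rack's other seat; leave it there.
- flux_bottle: Loose white flux bottle with a red needle cap, 31 mm thick, 100 mm tall with its needle, standing on the jig's plate between the rack and the nest (so its needle ends 164 mm over the bench). Origin: centre of its underside. Leave it standing.
- usb_charger: Loose white USB charger, 38 x 57 x 27 mm, lying on the bench near the board. Origin: centre of its underside. Leave it.
Not all that is in view belongs to the job. What is shaped like the flux_bottle but purple is not meant.

How it is judged:
By the outcome, as a careful person would: the job done as asked, in the order asked, and still so for the second after the job is handed in, while the arm keeps its last pose, push and grip.
It also fails if it takes over 66 s, if anything falls off the work surface, if the arm or the gripper's body presses on something with over 40 N, if the wrist force passes 120 N, or if a joint passes its speed limit or range.

## Working session

There is one attempt and no reset: what is moved stays moved. The work goes in short steps, Python scripts to look and compute and a shell command to move; the robot and the scene stay as the last step left them, time stands still between calls to the robot, and variables do not carry over. Pictures are saved under pics/ and viewed, at most 10 in all, crops included, and the job is handed in when it is done.

```bash
mkdir -p pics; ls; python3 - <<'E'
from cell import *
import cv2,numpy as np
for n in("side","top"):
    p=camera_params(n);print(n,p)
    cv2.imwrite(f"pics/{n}0.png",capture(n))
print(sense(),tips_ahead)
E
```

```text
pics
side {'fx': 437.158886866467, 'fy': 437.158886866467, 'cx': 249.9061210783001, 'cy': 191.18440844658042, 'xyz': array([-31.94211244, 891.85261983, 860.73536943]), 'rotation': array([  54.69191261,    0.93347759, -151.27593033])}
top {'fx': 437.28253175177406, 'fy': 437.28253175177406, 'cx': 257.64358364495786, 'cy': 199.02202704747185, 'xyz': array([ 355.19229815,   -5.8785322 , 1338.08418136]), 'rotation': array([  5.35047874,   0.27961392, -91.57781225])}
{'time_s': 0.1, 'joint_pos': array([-7.95614791e+01,  2.81610767e+01,  8.93457182e+01,  1.75735032e-03,
        6.25503029e+01, -6.04977284e+00]), 'dq': array([ 0.01754614, -0.08877431, -0.00572376, -0.05284208, -0.15845815,
       -0.03812123]), 'effort': array([ 3.41940766e-03, -6.19451022e+01, -2.62023497e+01, -4.36667824e-05,
        2.88418014e-03,  1.71050016e-05]), 'eef_pos': array([ 177.39011539, -599.1148795 ,  249.78751981]), 'tool_rot': array([-1.79943384e+02, -7.56768880e-03,  1.64874792e+01]), 'ft_force': array([-0.12017997, -0.07590227, -0.13833873]), 'moment': array([ 0.03863913, -0.0009734 , -0.03708737]), 'grasp_force': 0.0, 'grip_width': 1.002054675537788} 19.0
```

View pics/top0.png

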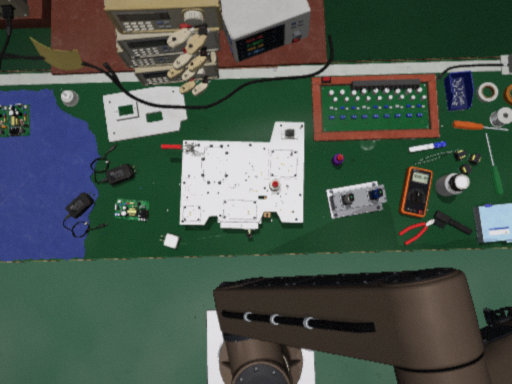

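View pics/side0.png

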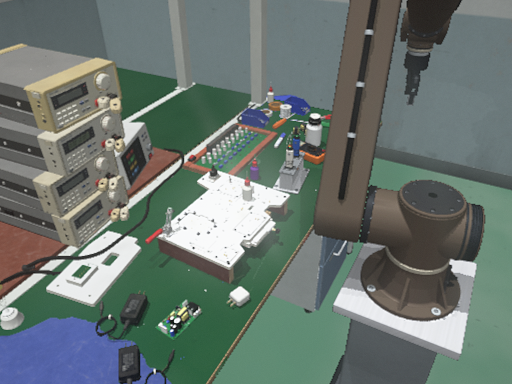

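Top view: board candidates are the loose one at (132,210), next to the white charger at (171,240), and a second at (15,120) on the blue mat. The first fits. Jig is at (243,180), and the red lever at (170,147) points to world +y. Rack is at (355,200). The flux bottle is the white one with a red cap at (275,185); the purple one at (337,159) is not meant. I'll confirm all of this in an enlarged crop.

```bash
cat > h.py <<'E'
import numpy as np,cv2
from scipy.spatial.transform import Rotation as R
from cell import *
def ray(n,u,v,p=None):
    p=p or camera_params(n)
    x=(u-p['cx'])/p['fx'];y=(v-p['cy'])/p['fy']
    if n=='wrist':
        r=np.hypot(x,y);s=np.sin(r)/max(r,1e-9);d=np.array([x*s,-y*s,-np.cos(r)])
    else: d=np.array([x,-y,-1.])
    d=R.from_euler('xyz',p['rotation'],degrees=True).apply(d)
    return np.array(p['xyz']),d/np.linalg.norm(d)
def onz(n,u,v,z,p=None):
    o,d=ray(n,u,v,p);return (o+d*(z-o[2])/d[2])
def proj(n,P,p=None):
    p=p or camera_params(n)
    q=R.from_euler('xyz',p['rotation'],degrees=True).inv().apply(np.array(P,float)-p['xyz'])
    x,y,z=q[0],-q[1],-q[2]
    if n=='wrist':
        r=np.hypot(x,y);t=np.arctan2(r,z);x,y,z=x/r*t,y/r*t,1
    return np.array([p['cx']+p['fx']*x/z,p['cy']+p['fy']*y/z])
def mid(a,b):
    (o,d),(q,e)=a,b
    A=np.stack([d,-e],1);s=np.linalg.lstsq(A,q-o,rcond=None)[0]
    P,Q=o+d*s[0],q+e*s[1];return (P+Q)/2,np.linalg.norm(P-Q)
E
python3 - <<'E'
from h import *
t=cv2.imread('pics/top0.png');s=cv2.imread('pics/side0.png')
c=lambda im,x,y:cv2.resize(im[y:y+75,x:x+100],(400,300),interpolation=cv2.INTER_CUBIC)
cv2.imwrite('pics/crop1.png',np.vstack([np.hstack([c(t,100,180),c(t,310,150)]),np.hstack([c(t,155,125),c(s,220,140)])]))
for n,u,v,z in[('board',132,210,2),('charger',171,240,27),('pivot',193,148,82),('grip',170,147,90),('rack',355,200,75),('bottle',275,185,164),('jigc',243,180,64)]: print(n,onz('top',u,v,z).round())
E
```

```text
board [457. 383.   2.]
charger [362. 259.  27.]
pivot [628. 182.  82.]
grip [631. 247.  90.]
rack [ 463. -285.   75.]
bottle [502. -51. 164.]
jigc [532.  39.  64.]
```

View pics/crop1.png

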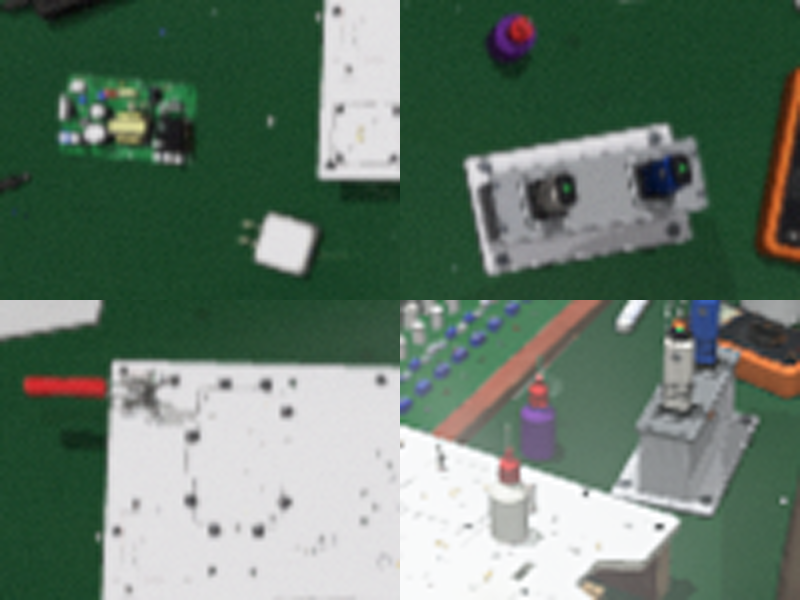

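Top crops: the board's transformer is at about pixel (132,212), with the black socket toward image right (world -y). The eight nest pins are visible. The loop probe (blue handle) is in the right seat at about (475,193)/4+offset, the ball probe in the left seat. The lever grip points to world +y, so nest +y is world +x.

```bash
cat >> h.py <<'E'
def fit(loc,W):  # 2D rigid fit: W = Rz(yaw) loc + t
    loc=np.array(loc,float)[:,:2];W=np.array(W,float)[:,:2]
    a=loc-loc.mean(0);b=W-W.mean(0)
    th=np.arctan2((a[:,0]*b[:,1]-a[:,1]*b[:,0]).sum(),(a*b).sum())
    M=np.array([[np.cos(th),-np.sin(th)],[np.sin(th),np.cos(th)]])
    t=W.mean(0)-M@loc.mean(0)
    return t,np.degrees(th),np.linalg.norm(loc@M.T+t-W,axis=1)
E
python3 - <<'E'
from h import *
px=[(225,384),(265,384),(287,412),(286,502),(258,530),(214,530),(190,502),(192,437)]
W=[onz('top',155+(a+.5)/4-.5,125+(b-300+.5)/4-.5,72) for a,b in px]
print(np.round(W))
m=np.mean(W,0);print('mean',m)
# transf top
for a,b,z,n in[(128,127,32,'trafo')]: print(n,onz('top',100+a/4,180+b/4,z))
for a,b in[(70,77),(197,85),(190,163),(60,150)]: print('corner',onz('top',100+a/4,180+b/4,4).round())
for a,b in[(470,160),(668,127),(688,240),(490,275)]: print('rackcorner',onz('top',310+(a-400)/4,150+b/4,3).round())
print('probe',onz('top',310+(682-400)/4,150+165/4,200))
p=camera_params('wrist');s=sense();T=R.from_euler('xyz',s['tool_rot'],degrees=True)
print(p,T.inv().apply(p['xyz']-s['eef_pos']),(T.inv()*R.from_euler('xyz',p['rotation'],degrees=True)).as_matrix().round(2))
E
```

```text
[[636. 130.  72.]
 [635. 101.  72.]
 [613.  85.  72.]
 [547.  87.  72.]
 [527. 108.  72.]
 [527. 140.  72.]
 [549. 157.  72.]
 [597. 155.  72.]]
mean [578.69984249 120.55054265  72.        ]
trafo [449.89705294 374.4619788   32.        ]
corner [492. 427.   4.]
corner [483. 330.   4.]
corner [423. 335.   4.]
corner [436. 435.   4.]
rackcorner [ 502. -218.    3.]
rackcorner [ 523. -371.    3.]
rackcorner [ 436. -382.    3.]
rackcorner [ 414. -229.    3.]
probe [ 473.30563416 -324.9465317   200.        ]
{'fx': 297.3186396354542, 'fy': 297.3186396354542, 'cx': 255.06519332980446, 'cy': 194.26874279560582, 'xyz': array([ 246.62455114, -579.62105433,  373.69599347]), 'rotation': array([-16.58813545,   0.0843658 , -73.4935996 ])} [  71.93646496    0.83443264 -123.89985831] [[ 0.    0.96  0.29]
 [ 1.   -0.    0.  ]
 [ 0.    0.29 -0.96]]
```

```bash
python3 -m handwheel '[[0,0,0,-0.214,1],[0,0,0,-0.214,1],[0,0,0,-0.214,1],[0,0,0,-0.214,1],[0,0,0,-0.214,1],[0,0,0,-0.214,1],[0,0,0,-0.214,1],[0.163,0.12,0,0,1],[0.163,0.12,0,0,1],[0.163,0.12,0,0,1],[0.163,0.12,0,0,1],[0.163,0.12,0,0,1],[0.163,0.12,0,0,1],[0.163,0.12,0,0,1],[0.163,0.12,0,0,1]]'
python3 -m handwheel '[[0.2,0.044,0,0,1],[0.2,0.044,0,0,1],[0.2,0.044,0,0,1],[0.2,0.044,0,0,1],[0.2,0.044,0,0,1],[0.2,0.044,0,0,1],[0.2,0.044,0,0,1],[0.2,0.044,0,0,1],[0,0,0,0,1],[0,0,0,0,1]]'
python3 - <<'E'
from h import *
p=camera_params('wrist');im=capture('wrist')
np.save('w1.npy',p,allow_pickle=True);cv2.imwrite('pics/w1raw.png',im);print(p,sense()['eef_pos'],sense()['tool_rot'])
cv2.imwrite('pics/w1.png',cv2.resize(im,(800,600),interpolation=cv2.INTER_CUBIC))
E
```

```text
time_s: 1.98
eef_pos: [451.6, -299.3, 250.2]
tool_rot: [-180.0, -0.0, 83.9]
ft_force: [-0.1, -1.3, 0.0]
grip_width: 0.999
grasp_force: 0.0
time_s: 3.22
eef_pos: [580.4, 87.6, 249.9]
tool_rot: [-180.0, 0.0, 83.9]
ft_force: [-0.7, -0.4, -0.1]
grip_width: 0.999
grasp_force: 0.0
{'fx': 297.3186396354542, 'fy': 297.3186396354542, 'cx': 255.06519332980446, 'cy': 194.26874279560582, 'xyz': array([587.94512977, 158.71896358, 373.76489931]), 'rotation': array([-16.55690711,   0.10937537,  -6.05054373])} [580.43009049  87.08495074 250.07549675] [-1.79967622e+02  1.91847431e-02  8.38783623e+01]
```

View pics/w1.png

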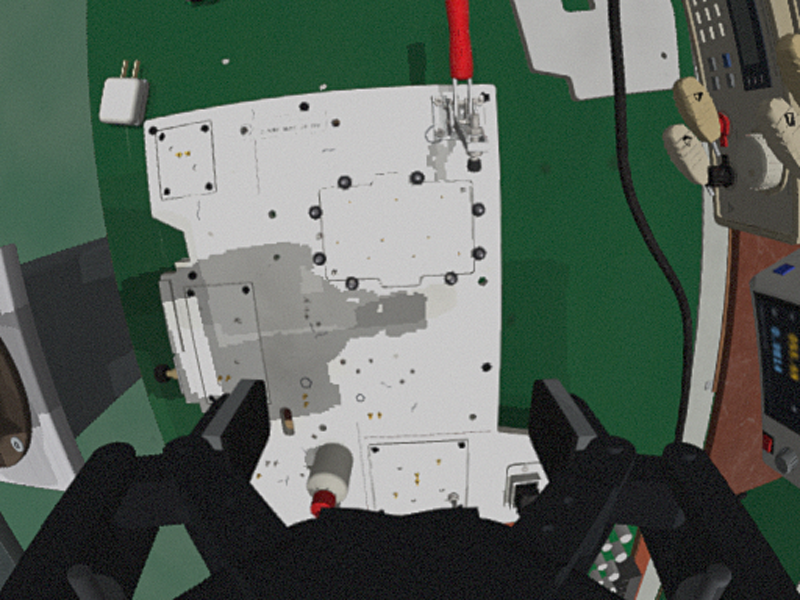

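Wrist view at 800x600: the pins are the dark dots round the outlined nest, (345,182), (417,178), (478,209), (479,253), (451,278), (352,284), (319,258) and (316,212). The lever's red grip runs from (455,0) to (462,78), pivot about (460,105). The flux bottle is at (328,475), the charger at (123,100).

```bash
python3 - <<'E'
from h import *
from scipy.optimize import least_squares
p=np.load('w1.npy',allow_pickle=True).item();im=cv2.imread('pics/w1raw.png');g=cv2.cvtColor(im,cv2.COLOR_BGR2GRAY)
px=[(345,182),(417,178),(478,209),(479,253),(451,278),(352,284),(319,258),(316,212)]
W=[]
for a,b in px:
    u,v=a/1.5625,b/1.5625;u0,v0=int(u),int(v)
    w=255-g[v0-6:v0+7,u0-6:u0+7].astype(float);w=np.clip(w-140,0,None)
    y,x=np.mgrid[v0-6:v0+7,u0-6:u0+7];c=((x*w).sum()/w.sum(),(y*w).sum()/w.sum())
    W.append(onz('wrist',*c,69,p)[:2]);print(np.round((u,v)+c,1),W[-1].round(1))
W=np.array(W);ax=[0,0,1,1,0,0,1,1];va=[-35,-35,55,55,35,35,-55,-55]
f=lambda q:[((R.from_euler('z',-q[2],degrees=True).apply(np.r_[w-q[:2],0]))[k]-v) for w,k,v in zip(W,ax,va)]
s=least_squares(f,[580,120,-90]);print(s.x,s.fun.round(1))
q=s.x
# pivot/grip
print('pivot',R.from_euler('z',q[2],degrees=True).apply([-69,43,0])[:2]+q[:2])
h=cv2.cvtColor(im,cv2.COLOR_BGR2HSV);m=((h[...,0]<8)|(h[...,0]>172))&(h[...,1]>150)&(h[...,2]>100)
m[60:]=0;ys,xs=np.nonzero(m);print(xs.min(),xs.max(),ys.min(),ys.max())
v=ys.max();print('grip inner end',onz('wrist',xs[ys==v].mean(),v,82,p)); v=25;print(onz('wrist',xs[ys==v].mean(),v,80,p))
# side-view of the lever
t=cv2.imread('pics/side0.png');h=cv2.cvtColor(t,cv2.COLOR_BGR2HSV);m=((h[...,0]<8)|(h[...,0]>172))&(h[...,1]>150)&(h[...,2]>80);m[:220]=0;m[250:]=0;m[:,:135]=0;m[:,175:]=0
ys,xs=np.nonzero(m);print('side red',xs.min(),xs.max(),ys.min(),ys.max(),xs.mean(),ys.mean())
P=R.from_euler('z',q[2],degrees=True)
for th in(1.0,1.2,1.3,1.4,1.47):
    a=th+.2;G=lambda r:P.apply([-69-r*np.sin(a),43,82+r*np.cos(a)])+[q[0],q[1],0]
    print(th,G(61).round(),proj('side',G(61)).round(1),proj('side',G(89)).round(1),proj('side',G(34)).round(1))
E
```

```text
[220.8 116.5 220.3 116.5] [551.3 154.6]
[266.9 113.9 266.5 113.6] [598.3 152.2]
[305.9 133.8 305.1 133.8] [635.9 127.9]
[306.6 161.9 305.5 161.7] [634.2  98.6]
[288.6 177.9 288.2 177.6] [614.6  83.3]
[225.3 181.8 224.8 180.7] [547.5  86.9]
[204.2 165.1 204.4 165.1] [528.1 106.1]
[202.2 135.7 201.7 135.6] [529.6 137.4]
[582.0482359  119.04423263 -92.89453563] [ 1.1  1.1 -1.6 -1.9 -1.  -1.2  1.8  1.7]
pivot [628.4777162 185.7848002]
286 302 0 50
grip inner end [632.9786884 213.1625922  82.       ]
[634.30205658 239.82347102  80.        ]
side red 146 160 229 241 152.8780487804878 235.09756097560975
1.0 [631. 243. 104.] [153.3 231.6] [146.  234.2] [160.1 229.1]
1.2 [632. 246.  92.] [153.1 235.6] [145.8 240.2] [160.  231.3]
1.3 [632. 247.  86.] [153.3 237.5] [146. 243.] [160.1 232.4]
1.4 [632. 247.  80.] [153.6 239.2] [146.5 245.5] [160.2 233.3]
1.47 [632. 246.  76.] [153.9 240.4] [146.9 247.2] [160.4 233.9]
```

```bash
python3 -m handwheel '[[0.183,-0.106,0.033,0,1],[0.183,-0.106,0.033,0,1],[0.183,-0.106,0.033,0,1],[0.183,-0.106,0.033,0,1],[0.183,-0.106,0.033,0,1],[0.183,-0.106,0.033,0,1],[0,0,0,0,1],[0,0,0,0,1]]'
python3 - <<'E'
from h import *
p=camera_params('wrist');im=capture('wrist')
np.save('w2.npy',p,allow_pickle=True);cv2.imwrite('pics/w2raw.png',im);print(p,sense()['eef_pos'],sense()['tool_rot'])
h=cv2.cvtColor(im,cv2.COLOR_BGR2HSV)
u,v=proj('wrist',[451,377,10],p).astype(int);print(u,v)
cv2.imwrite('pics/w2.png',cv2.resize(im[v-90:v+90,u-120:u+120],(800,600),interpolation=cv2.INTER_CUBIC))
E
```

```text
time_s: 4.28
eef_pos: [452.2, 376.6, 200.9]
tool_rot: [180.0, 0.0, 83.9]
ft_force: [0.3, -0.4, -0.1]
grip_width: 1.006
grasp_force: 0.0
{'fx': 297.3186396354542, 'fy': 297.3186396354542, 'cx': 255.06519332980446, 'cy': 194.26874279560582, 'xyz': array([459.73749095, 447.69137866, 324.72017167]), 'rotation': array([-16.55311391,   0.05730687,  -6.12395806])} [452.47997515 376.30457169 200.96602016] [1.79988891e+02 8.63608938e-03 8.38122763e+01]
254 174
```

View pics/w2.png

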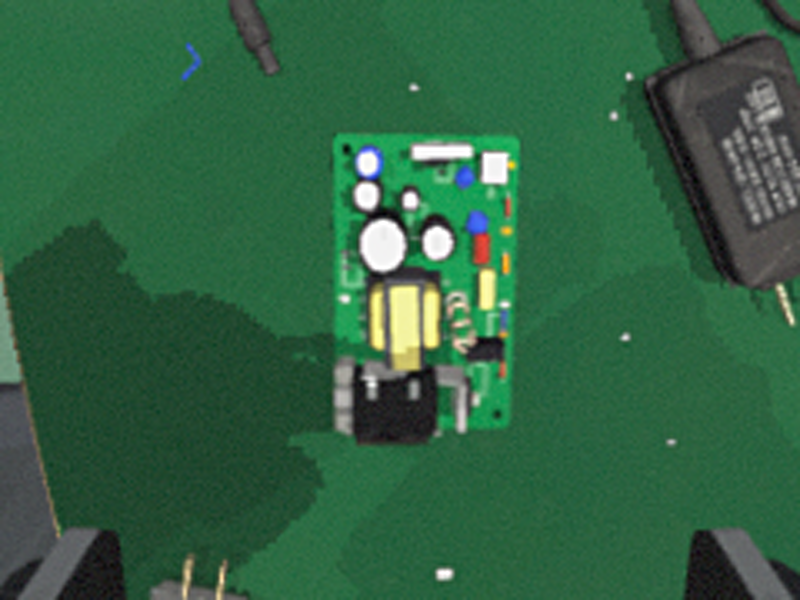

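The board fills crop pixels (335,134), (519,137), (512,430), (333,430). Its transformer is at (404,315), and the socket is at the bottom, (395,405), toward -y.

```bash
python3 - <<'E'
from h import *
p=np.load('w2.npy',allow_pickle=True).item()
f=lambda a,b,z:onz('wrist',134+(a+.5)/3.3333-.5,84+(b+.5)/3.3333-.5,z,p)
C=[f(335,134,4),f(519,137,4),f(512,430,4),f(333,430,4)]
print(np.round(C),*[np.linalg.norm(C[i]-C[i-1]).round(1) for i in range(4)])
t,y,r=fit([(30,-50),(-30,-50),(-30,50),(30,50)],C);print(t,y,r)
g=R.from_euler('z',y,degrees=True).apply([6.5,6,0])[:2]+t;print('grasp',g,'trafo seen',f(404,315,32))
E
```

```text
[[435. 434.   4.]
 [494. 427.   4.]
 [484. 327.   4.]
 [422. 334.   4.]] 100.8 59.3 100.1 61.8
[458.9100092  380.20897245] 173.3387057399005 [0.52279688 0.32888757 0.86532482 1.08614227]
grasp [451.75789046 375.0034756 ] trafo seen [451.76458496 378.15501615  32.        ]
```

```bash
python3 -m handwheel '[[-0.003,-0.003,0.1,0.011,0.2],[0,0,0.15,0,0.2],[0,0,0.15,0,0.2],[0,0,0.15,0,0.2],[0,0,0.06,0,0.2],[0,0,0.04,0,0.2],[0,0,0.026,0,0.2],[0,0,0,0,0.2]]' 20
python3 -m handwheel '[[0,0,0,0,-0.1],[0,0,0,0,-0.3],[0,0,0,0,-0.6],[0,0,0,0,-0.6],[0,0,0,0,-0.6],[0,0,0,0,-0.6]]' 30
python3 - <<'E'
from h import *
p=camera_params('wrist');im=capture('wrist');s=sense();print(s['eef_pos'],s['tool_rot'],tips_ahead)
u,v=proj('wrist',s['eef_pos'],p).astype(int);print(u,v)
cv2.imwrite('pics/w3.png',cv2.resize(im[v-130:v+50,u-120:u+120],(800,600),interpolation=cv2.INTER_CUBIC))
E
```

```text
time_s: 5.32
eef_pos: [451.2, 376.9, 32.2]
tool_rot: [180.0, -0.0, 83.4]
ft_force: [-0.6, -0.3, -0.2]
grip_width: 0.599
grasp_force: 0.0
time_s: 6.08
eef_pos: [451.1, 377.0, 32.3]
tool_rot: [180.0, -0.0, 83.4]
ft_force: [-1.0, -0.1, 4.6]
grip_width: 0.242
grasp_force: 29.7
[451.1268538  377.04211217  32.32459867] [ 1.79964824e+02 -2.45617677e-02  8.34087253e+01] 19.0
255 264
```

View pics/w3.png

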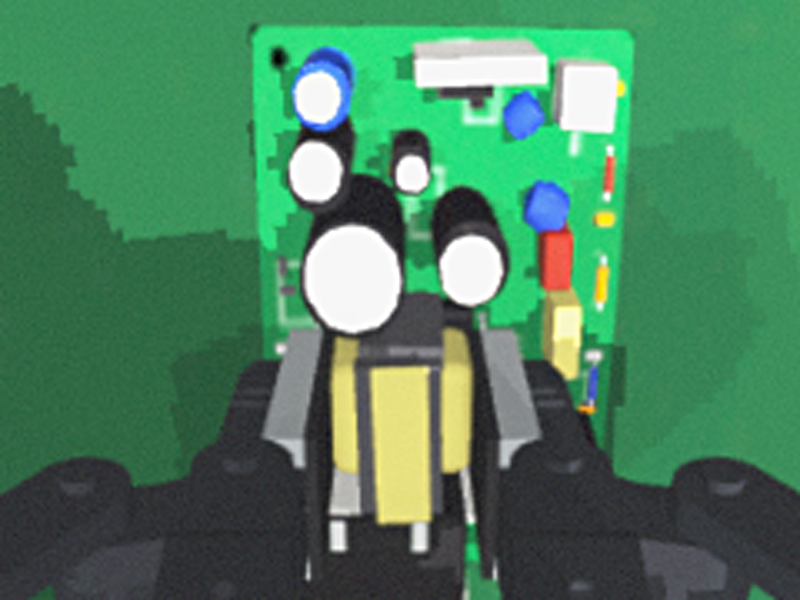

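```bash
python3 - <<'E'
from h import *
p=camera_params('wrist');s=sense()
f=lambda a,b,z:onz('wrist',135+(a+.5)/3.3333-.5,134+(b+.5)/3.3333-.5,z,p)
A,B=f(251,25,4),f(635,28,4);print(A,B,np.linalg.norm(A-B))
y=np.degrees(np.arctan2(*(A-B)[1::-1]));print('board yaw',y)
Rz=R.from_euler('z',y,degrees=True)
o=(A+B)/2-Rz.apply([0,-50,0]);print('origin',o,'tcp in board',Rz.inv().apply(s['eef_pos']-o))
E
python3 -m handwheel '[[0,0,-0.05,0,-0.6],[0,0,-0.1,0,-0.6],[0,0,-0.2,0,-0.6],[0,0,-0.2,0,-0.6],[0,0,-0.2,0,-0.6],[0,0,-0.13,0,-0.6],[0,0,0,0,-0.6]]' 40
```

```text
[434.00416064 434.2611346    4.        ] [493.46532614 427.2437752    4.        ] 59.87381343638344
board yaw 173.26932293408282
origin [457.87461941 381.09705291   4.        ] tcp in board [ 6.22601117  4.81784911 28.32459867]
time_s: 7.0
eef_pos: [451.3, 377.2, 254.8]
tool_rot: [179.8, -0.2, 83.4]
ft_force: [0.0, 0.8, -1.3]
grip_width: 0.243
grasp_force: 39.3
```

```bash
python3 -m handwheel '[[-0.1,0.052,0,0,-0.6],[-0.2,0.104,0,0,-0.6],[-0.2,0.104,0,0,-0.6],[-0.2,0.104,0,0,-0.6],[-0.2,0.104,0,0,-0.6],[-0.2,0.104,0,0,-0.6],[-0.15,0.078,0,0,-0.6],[-0.05,0.027,0,0,-0.6],[0,0,0,0,-0.6],[0,0,0,0,-0.6]]'
python3 - <<'E'
from h import *
p=camera_params('wrist');im=capture('wrist');s=sense();print(p,s['eef_pos'],s['tool_rot'])
np.save('w4.npy',p,allow_pickle=True);cv2.imwrite('pics/w4raw.png',im)
u,v=proj('wrist',[582,119,64],p).astype(int);print(u,v)
v=max(v,90);print(u-120,v-90)
cv2.imwrite('pics/w4.png',cv2.resize(im[v-90:v+90,u-120:u+120],(800,600),interpolation=cv2.INTER_CUBIC))
E
```

```text
time_s: 8.25
eef_pos: [581.2, 35.8, 251.5]
tool_rot: [-180.0, -0.0, 83.5]
ft_force: [-0.4, -0.1, -1.3]
grip_width: 0.24
grasp_force: 39.3
{'fx': 297.3186396354542, 'fy': 297.3186396354542, 'cx': 255.06519332980446, 'cy': 194.26874279560582, 'xyz': array([589.33812893, 106.77144448, 375.39120888]), 'rotation': array([-16.5313076 ,   0.10714816,  -6.52113447])} [581.29828209  35.8632811  251.6593429 ] [-1.79975593e+02 -2.48166231e-03  8.34805370e+01]
247 97
127 7
```

View pics/w4.png

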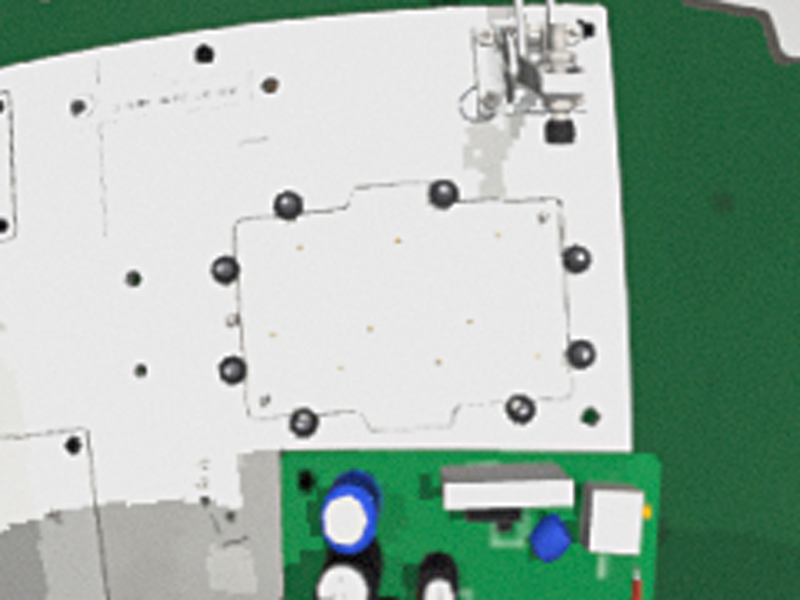

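Pins clear at crop pixels (288,205), (443,193), (577,258), (581,353), (520,408), (304,421), (232,369), (225,268). The held board is at the bottom.

```bash
python3 - <<'E'
from h import *
from scipy.optimize import least_squares
p=np.load('w4.npy',allow_pickle=True).item()
px=[(288,205),(443,193),(577,258),(581,353),(520,408),(304,421),(232,369),(225,268)]
ax=[0,0,1,1,0,0,1,1];va=np.array([-35,-35,55,55,35,35,-55,-55])
for z in(64,68):
    W=np.array([onz('wrist',127+(a+.5)/3.3333-.5,7+(b+.5)/3.3333-.5,z,p)[:2] for a,b in px])
    for k in(0,1):
        f=lambda q:[((R.from_euler('z',-q[2],degrees=True).apply(np.r_[w-q[:2],0]))[i]-v*q[3]**k) for w,i,v in zip(W,ax,va)]
        s=least_squares(f,[580,120,-92,1]);print(z,s.x.round(2),s.fun.round(1))
    L=[R.from_euler('z',-s.x[2],degrees=True).apply(np.r_[w-s.x[:2],0])[:2].round() for w in W];
print(L)
E
```

```text
64 [582.19 118.68 -93.06   1.  ] [ 0.6  0.5 -0.1 -0.3 -0.5 -0.6  0.1  0.3]
64 [582.19 118.68 -93.1    0.99] [ 0.3  0.2  0.3  0.1 -0.2 -0.3 -0.3 -0.1]
68 [582.28 118.53 -93.01   1.  ] [ 1.   0.9 -0.8 -1.  -0.9 -1.   0.8  1. ]
68 [582.28 118.52 -93.1    0.98] [ 0.3  0.2  0.3  0.1 -0.2 -0.3 -0.3 -0.1]
[array([-34., -33.]), array([-34.,  14.]), array([-12.,  54.]), array([18., 54.]), array([34., 34.]), array([ 34., -33.]), array([ 16., -54.]), array([-16., -54.])]
```

```bash
python3 -m handwheel '[[0,0,0,-0.231,-0.6],[0,0,0,-0.231,-0.6],[0,0,0,-0.231,-0.6],[0,0,0,-0.231,-0.6],[0,0,0,-0.231,-0.6],[0,0,0,-0.231,-0.6],[0,0,0,-0.231,-0.6],[0,0,0,-0.231,-0.6],[0,0,0,-0.231,-0.6],[-0.003,0.15,0,0,-0.6],[-0.003,0.156,0,0,-0.6],[0,0,0.1,0,-0.6],[0,0,0.15,0,-0.6],[0,0,0.15,0,-0.6],[0,0,0.1,0,-0.6],[0,0,0.038,0,-0.6],[0,0,0,0,-0.6],[0,0,0,0,-0.6]]'
python3 - <<'E'
from h import *
p=camera_params('wrist');im=capture('wrist');s=sense();print(s['eef_pos'],s['tool_rot'],s['ft_force'])
np.save('w5.npy',p,allow_pickle=True);cv2.imwrite('pics/w5raw.png',im)
N=np.array([582.2,118.6]);Rz=R.from_euler('z',-93.1,degrees=True)
for q in[(-30,-50),(30,-50)]:
    P=Rz.apply([*q,0])[:2]+N;print('board corner expected px',proj('wrist',[*P,s['eef_pos'][2]-28.3],p).round(1))
for q in[(-16,-55),(16,-55),(-35,-34),(35,-34),(-35,15),(35,34)]:
    P=Rz.apply([*q,0])[:2]+N;print('pin',q,proj('wrist',[*P,70],p).round(1))
u,v=proj('wrist',s['eef_pos'],p).astype(int);print(u-120,v-140)
cv2.imwrite('pics/w5.png',cv2.resize(im[v-140:v+40,u-120:u+120],(800,600),interpolation=cv2.INTER_CUBIC))
E
```

```text
time_s: 10.55
eef_pos: [587.7, 111.2, 118.4]
tool_rot: [180.0, 0.1, 177.0]
ft_force: [0.1, -0.7, -1.1]
grip_width: 0.245
grasp_force: 39.4
[587.74773428 111.12450243 118.41259631] [1.79988912e+02 1.03254962e-01 1.76967333e+02] [-0.4553672  -0.7583411  -0.40957188]
board corner expected px [328.  142.4]
board corner expected px [212.5 141.5]
pin (-16, -55) [296.6 129.3]
pin (16, -55) [241.3 128.8]
pin (-35, -34) [326.8 165.1]
pin (35, -34) [209.6 164.6]
pin (-35, 15) [321.2 239.6]
pin (35, 34) [214.6 265.4]
136 126
```

View pics/w5.png

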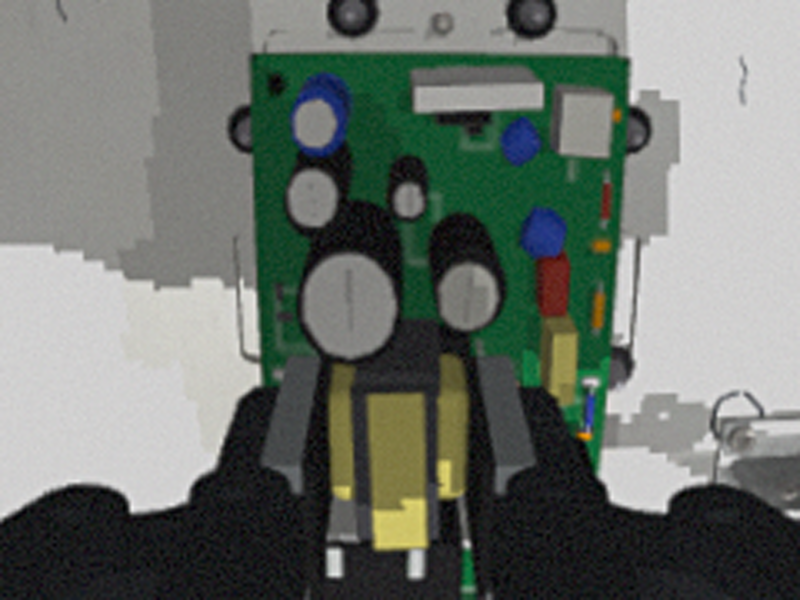

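Board corners at (251,53) and (629,57). Compared with the pins at (353,14), (530,14), (242,128) and (637,128), it needs about 1.1 mm toward +y and 0.7 mm toward -x.

```bash
python3 -m handwheel '[[0.003,0.0045,0,0,-0.6],[0,0,0.02,0,-0.6],[0,0,0.02,0,-0.6],[0,0,0.02,0,-0.6],[0,0,0.016,0,-0.6],[0,0,0,0,-0.6]]'
python3 -m handwheel '[[0,0,0.012,0,-0.6],[0,0,0.006,0,-0.6],[0,0,0,0,-0.6],[0,0,0,0,-0.6]]'
```

```text
time_s: 11.35
eef_pos: [586.5, 112.0, 97.8]
tool_rot: [-180.0, -0.0, 177.0]
ft_force: [0.8, -0.3, -0.7]
grip_width: 0.245
grasp_force: 39.4
time_s: 11.85
eef_pos: [586.8, 112.1, 96.2]
tool_rot: [180.0, 0.1, 177.0]
ft_force: [-9.1, -0.7, 24.9]
grip_width: 0.244
grasp_force: 42.4
```

```bash
python3 -m handwheel '[[0.003,0,-0.006,0,-0.6],[0.002,0,0,0,-0.6],[0,0,0.003,0,-0.6],[0,0,0.003,0,-0.6],[0,0,0,0,-0.6]]'
python3 - <<'E'
from h import *
p=camera_params('wrist');im=capture('wrist');s=sense();print(s['eef_pos'],s['tool_rot'],s['ft_force'])
np.save('w6.npy',p,allow_pickle=True);cv2.imwrite('pics/w6raw.png',im)
N=np.array([582.2,118.6]);Rz=R.from_euler('z',-93.1,degrees=True)
for q in[(-30,-50),(30,-50)]:
    P=Rz.apply([*q,0])[:2]+N;print('board corner expected px',proj('wrist',[*P,66],p).round(1))
u,v=proj('wrist',s['eef_pos'],p).astype(int);print(u-120,v-140)
cv2.imwrite('pics/w6.png',cv2.resize(im[v-140:v+40,u-120:u+120],(800,600),interpolation=cv2.INTER_CUBIC))
E
```

```text
time_s: 12.48
eef_pos: [586.2, 112.2, 96.2]
tool_rot: [180.0, 0.2, 177.0]
ft_force: [-4.9, -1.2, 25.9]
grip_width: 0.244
grasp_force: 42.5
[586.22926181 112.20293327  96.19390994] [179.98686427   0.1958935  176.9695798 ] [-5.04319739 -1.24230607 25.80056776]
board corner expected px [325.4 144.7]
board corner expected px [211.4 144. ]
137 126
```

View pics/w6.png

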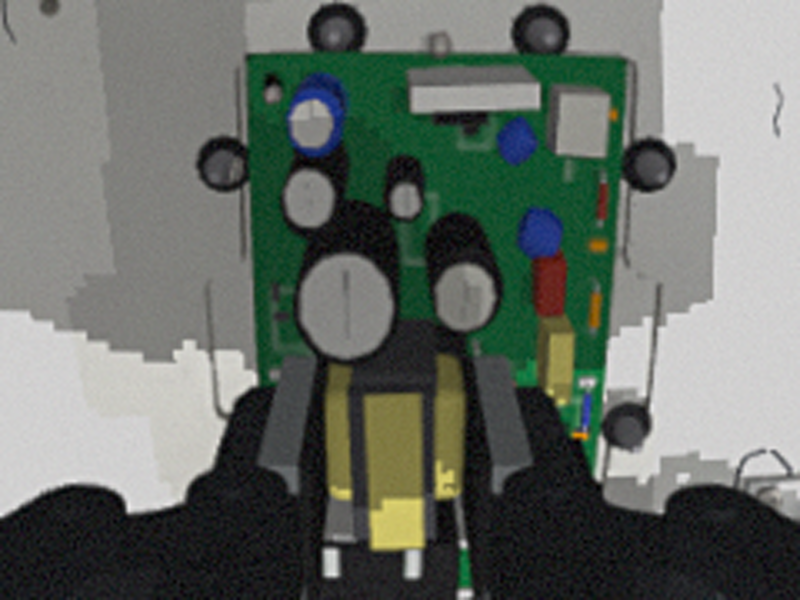

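Board is about 1 mm too far toward -x: its end edge at v≈54 is close to the pins at (337,30) and (541,32). I'll recentre it and press again.

```bash
python3 -m handwheel '[[0,0,-0.012,0,-0.6],[-0.005,0,0,0,-0.6],[0,0,0,0,-0.6]]'
python3 -m handwheel '[[0,0,0.006,0,-0.6],[0,0,0.003,0,-0.6],[0,0,0,0,-0.6]]'
```

```text
time_s: 12.9
eef_pos: [586.6, 112.1, 96.3]
tool_rot: [-180.0, -0.0, 177.0]
ft_force: [0.7, -0.6, -0.3]
grip_width: 0.244
grasp_force: 39.5
time_s: 13.28
eef_pos: [586.6, 112.1, 96.2]
tool_rot: [-180.0, 0.0, 177.0]
ft_force: [-7.0, -1.6, 21.7]
grip_width: 0.241
grasp_force: 42.1
```

```bash
python3 -m handwheel '[[0,0,-0.009,0,-0.6],[0,0,0,0,-0.6],[0,0,0,0,-0.2],[0,0,0,0,0.1],[0,0,0,0,0.1],[0,0,-0.1,0,0.1],[0,0,-0.12,0,0.1],[0,0,-0.12,0,0.1],[0.1,0,-0.1,0,0.1],[0.1,0,0,0,0.1],[0,0,0,0,0.1],[0,0,0,0,0.1]]'
python3 - <<'E'
from h import *
p=camera_params('wrist');im=capture('wrist');s=sense();print(s['eef_pos'],s['tool_rot'],s['ft_force'])
np.save('w7.npy',p,allow_pickle=True);cv2.imwrite('pics/w7raw.png',im)
N=np.array([582.2,118.6]);Rz=R.from_euler('z',-93.1,degrees=True)
for z in(66,68):
  for q in[(-30,-50),(30,-50),(30,50),(-30,50)]:
    P=Rz.apply([*q,0])[:2]+N;print(z,q,'exp px',proj('wrist',[*P,z],p).round(1))
u,v=proj('wrist',[582,118,66],p).astype(int);print(u-100,v-75)
cv2.imwrite('pics/w7.png',cv2.resize(im[v-75:v+75,u-100:u+100],(800,600),interpolation=cv2.INTER_CUBIC))
E
```

```text
time_s: 14.78
eef_pos: [537.4, 114.7, 206.8]
tool_rot: [-180.0, 0.0, 177.0]
ft_force: [0.3, -0.6, -0.3]
grip_width: 0.548
grasp_force: 0.0
[537.41395217 114.69034067 206.59816429] [-1.79995490e+02  1.29885393e-02  1.76952599e+02] [ 0.94505229 -0.04651149  0.48209381]
66 (-30, -50) exp px [295.3 182.7]
66 (30, -50) exp px [230.3 182.6]
66 (30, 50) exp px [233.1 276. ]
66 (-30, 50) exp px [290.6 275.8]
68 (-30, -50) exp px [295.6 183.2]
68 (30, -50) exp px [230.1 183.1]
68 (30, 50) exp px [232.9 277. ]
68 (-30, 50) exp px [290.8 276.8]
161 157
```

View pics/w7.png

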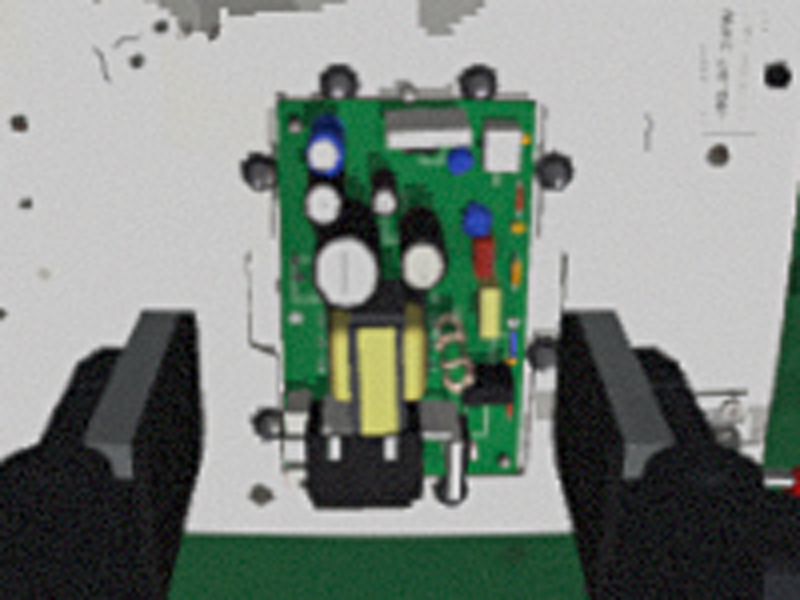

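The board's far corners are at (279,98) and (536,101), with BR at (523,472). That puts it inside all the pins with the edge spans expected at plate level. I've now used all ten pictures, so from here I go by numbers. Next, a light touch on the transformer top with shut fingers to confirm it is seated.

```bash
python3 -m handwheel '[[-0.197,0,0,0,-1],[0,0,0.12,0,-1],[0,0,0.12,0,-1],[0,0,0.1,0,-1],[0,0,0.018,0,-1],[0,0,0,0,-1]]' 20
python3 -m handwheel '[[0,0,0.006,0,-1],[0,0,0.004,0,-1],[0,0,0,0,-1]]'
python3 -m handwheel '[[0,0,0.004,0,-1],[0,0,0.004,0,-1],[0,0,0,0,-1]]'
```

```text
time_s: 15.58
eef_pos: [586.3, 112.1, 117.4]
tool_rot: [-180.0, -0.0, 177.0]
ft_force: [0.3, 0.2, 0.3]
grip_width: 0.0
grasp_force: 0.0
time_s: 15.95
eef_pos: [586.0, 112.2, 115.2]
tool_rot: [-180.0, 0.0, 177.0]
ft_force: [-0.4, 1.0, 0.6]
grip_width: -0.004
grasp_force: 0.0
time_s: 16.32
eef_pos: [585.9, 112.1, 112.9]
tool_rot: [-180.0, 0.0, 177.0]
ft_force: [0.1, -0.4, 2.1]
grip_width: -0.001
grasp_force: 1.1
```

Contact at TCP z ≈113 means the transformer top is at 94 mm, so the board is seated. Now the lever.

```bash
python3 -m handwheel '[[0,0,-0.15,0,-1],[0,0,-0.198,0.222,-1],[0,0,0,0.222,0],[0,0,0,0.222,0],[0,0,0,0.222,0],[0,0,0,0.222,0],[0,0,0,0.222,0],[0,0,0,0.222,0],[0.13,0.038,0,0.222,0],[0.15,0.044,0,0.222,0],[0.15,0.044,0,0,0],[0.11,0.03,0,0,0],[0,0,0,0,0],[0,0,0,0,0]]'
python3 - <<'E'
from h import *
p=camera_params('wrist');im=capture('wrist');s=sense();print(s['eef_pos'],s['tool_rot'])
def red(im):
    h=cv2.cvtColor(im,cv2.COLOR_BGR2HSV);m=((h[...,0]<8)|(h[...,0]>172))&(h[...,1]>130)&(h[...,2]>60)
    n,l,st,c=cv2.connectedComponentsWithStats(m.astype(np.uint8));return [(st[i],c[i].round(1)) for i in range(1,n) if st[i,4]>40]
print('exp',proj('wrist',[632,245,93.6],p));
for x in red(im):print(x)
sd=capture('side');print('side')
for x in red(sd):print(x)
N=np.array([582.2,118.6,82]);Rz=R.from_euler('z',-93.1,degrees=True)
for th in(1.0,1.1,1.2,1.3,1.4):
    G=lambda r:Rz.apply([-69-r*np.sin(th+.2),43,r*np.cos(th+.2)])+N
    print(th,G(61).round(1),*[proj(n,G(r),p if n=='wrist' else None).round(1) for n in('wrist','side') for r in(34,61,89)])
E
```

```text
time_s: 18.08
eef_pos: [613.3, 248.0, 199.5]
tool_rot: [-180.0, 0.0, 87.1]
ft_force: [0.5, -0.1, -0.3]
grip_width: 0.5
grasp_force: 0.0
[613.36756218 247.74575039 199.66608732] [-1.79977358e+02  2.19765818e-02  8.70232901e+01]
exp [278.83188969 200.4995745 ]
(array([482,   0,  30,  52, 518], dtype=int32), array([500.6,  24. ]))
(array([503,  56,   9,  22,  84], dtype=int32), array([508.4,  67.4]))
(array([486,  63,  26,  35, 238], dtype=int32), array([499.3,  78.6]))
(array([ 271,  169,   19,   70, 1071], dtype=int32), array([279.6, 202.4]))
(array([456, 220,   9,  22, 126], dtype=int32), array([459.6, 229.1]))
(array([214, 293,   9,   6,  50], dtype=int32), array([218.1, 295.4]))
(array([444, 294,  15,  31, 145], dtype=int32), array([452.2, 309.5]))
(array([489, 360,   7,  13,  57], dtype=int32), array([492.2, 365.7]))
side
(array([146, 229,  16,  14,  57], dtype=int32), array([152.6, 236. ]))
1.0 [631.9 241.9 104.1] [278.  232.6] [279.9 208.3] [281.9 178.9] [160.1 228.9] [153.3 231.4] [146. 234.]
1.1 [632.  243.9  98.3] [277.8 230. ] [279.4 203.6] [281.  172.6] [160.  230.1] [153.1 233.4] [145.7 237.1]
1.2 [632.1 245.2  92.4] [277.6 227.6] [278.9 199.8] [280.2 167.8] [160.  231.1] [153.1 235.4] [145.7 240. ]
1.3 [632.2 245.9  86.3] [277.3 225.7] [278.3 196.8] [279.3 164.3] [160.1 232.2] [153.3 237.3] [145.9 242.8]
1.4 [632.2 246.1  80.2] [277.1 224.1] [277.8 194.5] [278.5 162.1] [160.2 233.1] [153.5 239. ] [146.4 245.3]
```

```bash
python3 -m handwheel '[[-0.008,0.076,0,0,0],[0,0,0.12,0,0],[0,0,0.12,0,0],[0,0,0.1,0,0],[0,0,0.05,0,0],[0,0,0.032,0,0],[0,0,0,0,0],[0,0,0,0,-0.4],[0,0,0,0,-0.7],[0,0,0,0,-0.8],[0,0,0,0,-0.8]]' 20
```

```text
time_s: 19.55
eef_pos: [633.3, 245.6, 94.9]
tool_rot: [179.9, -0.0, 87.0]
ft_force: [6.2, -0.0, 1.9]
grip_width: 0.161
grasp_force: 19.8
```

```bash
python3 -m handwheel '[[-0.011,0,-0.038,0,-0.8],[-0.022,0,-0.044,0,-0.8],[-0.031,0,-0.039,0,-0.8],[-0.038,0,-0.032,0,-0.8],[-0.043,0,-0.024,0,-0.8],[-0.03,0,-0.01,0,-0.8],[0,0,0,0,-0.8]]'
python3 -m handwheel '[[-0.017,0,-0.005,0,-0.8],[-0.012,0,0,0,-0.8],[0,0,0,0,-0.8]]'
```

```text
time_s: 20.42
eef_pos: [631.0, 202.4, 142.4]
tool_rot: [179.8, -0.1, 87.0]
ft_force: [4.2, 4.2, 6.6]
grip_width: 0.161
grasp_force: 22.8
time_s: 20.8
eef_pos: [630.7, 195.7, 143.9]
tool_rot: [179.8, -0.1, 87.0]
ft_force: [3.1, 5.7, 8.5]
grip_width: 0.157
grasp_force: 23.8
```

```bash
python3 -m handwheel '[[-0.01,0,0,0,-0.8],[0,0,0,0,-0.8]]'
python3 -m handwheel '[[-0.01,0,0,0,-0.8],[0,0,0,0,-0.8]]'
```

```text
time_s: 21.05
eef_pos: [630.6, 193.4, 144.1]
tool_rot: [179.8, -0.1, 87.0]
ft_force: [2.2, 6.1, 10.7]
grip_width: 0.156
grasp_force: 24.3
time_s: 21.3
eef_pos: [630.6, 192.3, 144.2]
tool_rot: [179.7, -0.3, 87.0]
ft_force: [2.3, 16.1, 9.6]
grip_width: 0.158
grasp_force: 24.3
```

```bash
python3 -m handwheel '[[-0.008,0,0,0,-0.8],[0,0,0,0,-0.8]]'
python3 -m handwheel '[[0.015,0,0,0,-0.8],[0,0,0,0,-0.4],[0,0,0,0,0],[0,0,0,0,0],[0,0,-0.15,0,0],[0,0,-0.2,0,0],[0,0,-0.1,0,0],[0,0,0,0,0]]'
python3 - <<'E'
from h import *
p=camera_params('wrist');im=capture('wrist');s=sense();print(s['eef_pos'],s['tool_rot'])
def red(im):
    h=cv2.cvtColor(im,cv2.COLOR_BGR2HSV);m=((h[...,0]<8)|(h[...,0]>172))&(h[...,1]>130)&(h[...,2]>60)
    n,l,st,c=cv2.connectedComponentsWithStats(m.astype(np.uint8));return [(st[i],c[i].round(1)) for i in range(1,n) if st[i,4]>40]
for x in red(im):print(x)
sd=capture('side');print('side')
for x in red(sd):print(x)
tp=capture('top');print('top')
for x in red(tp):print(x)
N=np.array([582.2,118.6,82]);Rz=R.from_euler('z',-93.1,degrees=True)
for th in(-.1,0,.1,.2,.3):
    G=lambda r:Rz.apply([-69-r*np.sin(th+.2),43,r*np.cos(th+.2)])+N
    print(th,G(61).round(1),*[proj(n,G(r),p if n=='wrist' else None).round(1) for n in('wrist','side','top') for r in(34,61,89)])
E
```

```text
time_s: 21.55
eef_pos: [630.5, 191.6, 144.1]
tool_rot: [179.7, -0.4, 87.1]
ft_force: [4.4, 23.4, 7.1]
grip_width: 0.158
grasp_force: 23.4
time_s: 22.55
eef_pos: [630.1, 191.3, 256.5]
tool_rot: [179.8, -0.0, 87.0]
ft_force: [-0.4, -0.6, 0.0]
grip_width: 0.5
grasp_force: 0.0
[629.56570342 191.21980048 254.81159235] [ 1.79967863e+02 -2.00734060e-03  8.70403367e+01]
(array([437,   0,   9,  13,  41], dtype=int32), array([440.6,   6. ]))
(array([447,   0,  43,  42, 613], dtype=int32), array([467.6,  19. ]))
(array([496,   0,  13,  10,  42], dtype=int32), array([502. ,   3.2]))
(array([487,   8,   9,  12,  49], dtype=int32), array([490.6,  13.3]))
(array([495,  12,  17,   9,  55], dtype=int32), array([502.4,  15.3]))
(array([425, 163,   9,  22, 139], dtype=int32), array([428.9, 172.2]))
(array([247, 174,  18,  21, 272], dtype=int32), array([255.2, 184. ]))
(array([490, 174,  10,  29, 146], dtype=int32), array([495. , 186.8]))
(array([431, 240,  14,  16,  82], dtype=int32), array([436.3, 248.5]))
(array([426, 256,  13,  22, 102], dtype=int32), array([432.9, 266.8]))
(array([423, 283,  18,  1
[... 817 characters left out ...]
5.5] [254.1 202.7] [166.  217.1] [164.  209.9] [162.  202.1] [188.7 145.1] [186.2 143. ] [183.4 140.7]
0 [629.5 197.3 141.8] [254.1 186.3] [254.1 188.2] [254.1 190.8] [165.2 217.9] [162.6 211.3] [159.8 204.2] [187.6 145.1] [184.1 143. ] [180.3 140.8]
0.1 [629.8 203.2 140.3] [254.2 182.6] [254.1 180.9] [254.1 178.7] [164.4 218.8] [161.2 212.9] [157.8 206.6] [186.5 145.2] [182.  143.1] [177.3 140.9]
0.2 [630.2 208.9 138.2] [254.2 178.9] [254.2 173.6] [254.2 166.8] [163.7 219.8] [159.9 214.7] [155.8 209.2] [185.4 145.2] [180.1 143.2] [174.4 141. ]
0.3 [630.5 214.4 135.5] [254.2 175.3] [254.2 166.6] [254.2 155.4] [163.  220.8] [158.6 216.6] [153.9 212. ] [184.4 145.3] [178.3 143.4] [171.8 141.3]
```

Side and wrist estimates put the lever about 0.05 rad short, or at the stop. I'll push it home from outside with shut fingers.

```bash
python3 -m handwheel '[[0.175,0,0,0,-1],[0,0,0.15,0,-1],[0,0,0.15,0,-1],[0,0,0.119,0,-1],[0,0,0,0,-1],[-0.05,0,0,0,-1],[-0.025,0,0,0,-1],[0,0,0,0,-1]]'
python3 -m handwheel '[[-0.02,0,0,0,-1],[-0.01,0,0,0,-1],[0,0,0,0,-1]]'
```

```text
time_s: 23.7
eef_pos: [631.3, 221.9, 151.0]
tool_rot: [179.8, -0.6, 87.0]
ft_force: [4.3, 41.7, -12.5]
grip_width: 0.001
grasp_force: 20.5
time_s: 24.08
eef_pos: [631.2, 220.5, 151.3]
tool_rot: [179.6, -1.0, 87.1]
ft_force: [6.9, 80.5, -16.8]
grip_width: -0.001
grasp_force: 39.0
```

```bash
python3 -m handwheel '[[0.06,0,0,0,-1],[0.06,0,0,0,-1],[0,0,-0.2,0,-1],[0,0,-0.22,0,-1],[0,0,0,0,-1],[0,0,0,0,-1]]'
python3 - <<'E'
from h import *
def red(im,a,b,c,d):
    h=cv2.cvtColor(im,cv2.COLOR_BGR2HSV);m=((h[...,0]<8)|(h[...,0]>172))&(h[...,1]>130)&(h[...,2]>60)
    k=np.zeros_like(m);k[c:d,a:b]=m[c:d,a:b];ys,xs=np.nonzero(k);return xs.mean(),ys.mean(),xs.min(),xs.max(),ys.min(),ys.max()
print(red(capture('side'),145,180,195,245))
E
```

```text
time_s: 24.82
eef_pos: [632.1, 238.0, 255.4]
tool_rot: [180.0, 0.0, 87.0]
ft_force: [0.4, -0.2, 0.3]
grip_width: -0.004
grasp_force: 0.0
(np.float64(161.97435897435898), np.float64(212.64102564102564), np.int64(157), np.int64(166), np.int64(206), np.int64(219))
```

```bash
python3 -m handwheel '[[0,0,0,0.2195,-1],[0,0,0,0.2195,-1],[0,0,0,0.2195,-1],[0,0,0,0.2195,-1],[0,0,0,0.2195,-1],[0,0,0,0.2195,-1],[0,0,0,0.2195,-1],[0,0,0,0.2195,-1],[-0.043,0.1,0,0,-1],[-0.086,0.2,0,0,0],[-0.086,0.2,0,0,0],[-0.086,0.2,0,0,0],[-0.086,0.2,0,0,0],[-0.086,0.2,0,0,0],[-0.086,0.2,0,0,0],[-0.086,0.2,0,0,0],[-0.086,0.2,0,0,0],[-0.086,0.2,0,0,0],[-0.086,0.2,0,0,0],[-0.086,0.2,0,0,0]]'
python3 -m handwheel '[[-0.02,0.05,0,0,0],[0,0,0,0,0],[0,0,0,0,0]]'
python3 - <<'E'
from h import *
p=camera_params('wrist');im=capture('wrist');s=sense();print(s['eef_pos'],s['tool_rot'])
np.save('w8.npy',p,allow_pickle=True);cv2.imwrite('pics/w8raw.png',im)
h=cv2.cvtColor(im,cv2.COLOR_BGR2HSV)
print('exp cap',proj('wrist',[474.3,-339.6,153],p),'collar',proj('wrist',[474.3,-339.6,79],p))
m=((h[...,0]>105)&(h[...,0]<130)&(h[...,1]>120)&(h[...,2]>30)).astype(np.uint8)
n,l,st,c=cv2.connectedComponentsWithStats(m)
for i in range(1,n):
    if st[i,4]>60: print('blue',st[i],c[i].round(1),[cv2.minAreaRect(np.argwhere(l==i)[:,::-1].astype(np.float32))])
tp=capture('top');cv2.imwrite('pics/top8.png',tp)
E
```

```text
time_s: 27.38
eef_pos: [466.5, -366.8, 254.0]
tool_rot: [-179.9, 0.1, 8.0]
ft_force: [-0.4, 0.0, -0.1]
grip_width: 0.5
grasp_force: 0.0
time_s: 27.75
eef_pos: [464.7, -376.9, 254.8]
tool_rot: [-180.0, 0.0, 8.1]
ft_force: [-0.0, -0.1, 0.7]
grip_width: 0.5
grasp_force: 0.0
[ 464.83405384 -376.82111574  254.95322751] [-1.79976210e+02  1.23530129e-02  8.10966191e+00]
exp cap [208.99490341 182.09537503] collar [219.81986286 164.36594012]
blue [439   0  48  21 414] [465.4   7.8] [((462.5, 10.0), (20.0, 47.0), 90.0)]
blue [404  61  24  15 269] [415.7  67.9] [((415.8799743652344, 67.83999633789062), (23.47594451904297, 11.879395484924316), 8.13010311126709)]
blue [204 152  26  38 360] [219.2 165.2] [((221.0216522216797, 169.0936279296875), (32.657752990722656, 24.413005828857422), 55.17551040649414)]
```

```bash
python3 -m handwheel '[[0.058,-0.142,0,0,0],[0,0,0.06,0,0],[0,0,0,0,0],[0,0,0,0,0]]'
python3 - <<'E'
from h import *
p=camera_params('wrist');im=capture('wrist');s=sense();print(s['eef_pos'],s['tool_rot'])
np.save('w9.npy',p,allow_pickle=True);cv2.imwrite('pics/w9raw.png',im)
h=cv2.cvtColor(im,cv2.COLOR_BGR2HSV)
Rz=R.from_euler('z',8,degrees=True);O=np.array([474.3,-339.6,0])
for z in(79,145,153):
    print(z,[proj('wrist',O+Rz.apply([a,b,z]),p).round(1).tolist() for a,b in((12,8),(12,-8),(-12,-8),(-12,8))])
m=((h[...,0]>105)&(h[...,0]<130)&(h[...,1]>110)&(h[...,2]>30)).astype(np.uint8)
n,l,st,c=cv2.connectedComponentsWithStats(m)
for i in range(1,n):
    if st[i,4]>100 and 180<c[i][0]<320:
        print('blue',st[i],c[i].round(1))
        for v in range(st[i][1],st[i][1]+st[i][3],2):
            x=np.nonzero(l[v]==i)[0];print(v,x.min(),x.max(),end='; ')
# dark cap near expected
u,v=proj('wrist',O+[0,0,153],p).astype(int)
print(u,v);g=cv2.cvtColor(im,cv2.COLOR_BGR2GRAY)
print(g[v-22:v+20:2,u-24:u+25:3])
E
```

```text
time_s: 28.35
eef_pos: [473.8, -341.4, 240.1]
tool_rot: [180.0, 0.0, 8.0]
ft_force: [0.8, -0.2, -0.3]
grip_width: 0.5
grasp_force: 0.0
[ 473.80870906 -341.54407164  240.20747296] [ 1.79978184e+02 -8.69682629e-03  8.00575496e+00]
79 [[244.2, 169.2], [260.6, 169.2], [260.5, 192.7], [244.5, 192.7]]
145 [[241.2, 186.8], [262.1, 186.8], [261.9, 216.3], [241.6, 216.2]]
153 [[240.7, 189.7], [262.4, 189.7], [262.1, 220.0], [241.1, 220.0]]
blue [244 169  21  40 369] [254.4 181.4]
169 249 259; 171 250 258; 173 249 259; 175 247 261; 177 246 262; 179 245 263; 181 245 263; 183 244 263; 185 244 263; 187 244 264; 189 244 264; 191 244 264; 193 263 263; 195 263 263; 197 263 263; 199 263 263; 201 262 263; 203 262 263; 205 263 263; 207 263 263; 251 205
[[135 135 140 139 137  95  46  53  50  61  49  52  46 102 139 138 138]
 [140 136 136 140 135 114  45  67  76  63  75  64  37 103 139 137 135]
 [138 134 133 135 136 118  66  76  64  54  59  86  52 102 139 138 134]
 [139 137 139 135 132  82  55  31  26  29  34  22  65 104 135 137 135]
 [136 134 136 136 138 116  53  37  42  36  34  32  44 101 137 137 135]
 
[... 435 characters left out ...]
 72  71  66  57  31  37  40  92  40  37  34  48  48  47  72]
 [ 73  77  70  72  52  49  32  33  33  31  37  31  43  51  56  55  69]
 [ 72  65  69  62  43  48  35  32  36  34  33  31  45  51  53  60  55]
 [ 48  56  67  68  48  49  42  37  37  39  39  36  50  54  59  57  58]
 [ 48  53  57  60  50  43  41  21  23  30  27  17  51  57  56  63  61]
 [ 51  46  52  50  47  44  47  51  43  39  39  50  57  56  52  59  62]
 [ 47  49  51  43  44  50  49  46  53  54  50  54  62  56  63  58  57]
 [ 48  48  53  42  49  50  44  48  46  52  56  64  59  56  60  59  63]
 [ 47  45  47  47  42  45  49  52  49  57  58  58  65  57  59  60  58]
 [ 50  45  49  45  44  56  52  52  52  60  59  62  59  60  61  57  59]]
```

The loop probe (blue handle, in the rack's -y seat) measures: cap dot at wrist pixel (254,202), giving about (476.5,-341). That agrees with the top view (478,-338). Grasping.

```bash
python3 -m handwheel '[[0.011,-0.001,0,0,0],[0,0,0.12,0,0],[0,0,0.15,0,0],[0,0,0.12,0,0],[0,0,0.07,0,0],[0,0,0.049,0,0],[0,0,0,0,0],[0,0,0,0,-0.4],[0,0,0,0,-0.7],[0,0,0,0,-0.8],[0,0,0,0,-0.8]]' 40
```

```text
time_s: 29.78
eef_pos: [476.8, -340.6, 113.8]
tool_rot: [179.9, -0.1, 8.0]
ft_force: [-0.2, 0.9, 6.1]
grip_width: 0.18
grasp_force: 39.9
```

```bash
python3 -m handwheel '[[0,0,-0.03,0,-0.8],[0,0,-0.08,0,-0.8],[0,0,-0.12,0,-0.8],[0,0,-0.15,0,-0.8],[0,0,-0.15,0,-0.8],[0,0,-0.15,0,-0.8],[0,0,-0.12,0,-0.8],[0,0,0,0,-0.8],[0,0,0,0,-0.8]]' 60
python3 - <<'E'
from h import *
s=sense();print(s['eef_pos'],s['ft_force'])
e=s['eef_pos']
for n in('top','side','wrist'):
    p=camera_params(n);im=capture(n);cv2.imwrite(f'pics/{n}9.png',im)
    h=cv2.cvtColor(im,cv2.COLOR_BGR2HSV)
    print(n,'loop exp',[proj(n,e-[0,0,98.8-k],p).round(1).tolist() for k in(0,13,26)])
    u,v=proj(n,e-[0,0,86],p).astype(int)
    m=((h[...,0]>4)&(h[...,0]<20)&(h[...,1]>90)&(h[...,2]>50)).astype(np.uint8)
    q,l,st,c=cv2.connectedComponentsWithStats(m)
    for i in range(1,q):
        if st[i,4]>5 and abs(c[i][0]-u)<40 and abs(c[i][1]-v)<40: print('copper',st[i],c[i].round(1))
E
```

```text
time_s: 30.9
eef_pos: [476.2, -340.0, 312.1]
tool_rot: [-180.0, 0.0, 8.0]
ft_force: [0.6, 0.3, -0.8]
grip_width: 0.178
grasp_force: 58.4
[ 476.15210119 -340.03744198  312.11554136] [ 0.56350132  0.33519268 -0.79793435]
top loop exp [[387.7, 189.4], [389.2, 188.8], [390.7, 188.2]]
side loop exp [[297.1, 119.2], [297.3, 115.7], [297.5, 112.0]]
copper [269 102  13   9  84] [274.6 105.9]
copper [294 114   3   5   7] [294.7 115.6]
copper [299 116   3   4   6] [300.2 117.2]
copper [272 118  15  11  78] [278.7 123.2]
copper [288 145  21  16  78] [300.8 152.2]
wrist loop exp [[254.1, 201.3], [254.0, 206.7], [253.9, 212.7]]
copper [252 191   8  22 117] [255.2 201.5]
```

```bash
python3 - <<'E'
from h import *
s=sense();e=s['eef_pos'];p=camera_params('wrist')
Rz=R.from_euler('z',s['tool_rot'][2],degrees=True)
for dx in(-3,0,3):
    a=np.linspace(0,2*np.pi,60);P=[proj('wrist',e+Rz.apply([dx+13*np.cos(t),y,-85.8+13*np.sin(t)]),p) for t in a for y in(-2,2)]
    print(dx,np.min(P,0).round(1),np.max(P,0).round(1))
im=cv2.imread('pics/wrist9.png');h=cv2.cvtColor(im,cv2.COLOR_BGR2HSV)
m=((h[...,0]>4)&(h[...,0]<20)&(h[...,1]>90)&(h[...,2]>50))
for v in range(186,222):
    x=np.nonzero(m[v,240:270])[0]+240;print(v,x.min() if len(x) else None,x.max() if len(x) else None,im[v,255].tolist(),end='; ')
E
```

```text
-3 [251.2 192.8] [256.8 227.6]
0 [251.1 189. ] [256.8 223.9]
3 [251.1 185.1] [256.9 220.1]
186 None None [133, 133, 129]; 187 None None [89, 97, 86]; 188 None None [52, 86, 38]; 189 None None [55, 88, 38]; 190 None None [51, 81, 67]; 191 254 256 [40, 61, 107]; 192 253 257 [48, 75, 124]; 193 253 257 [62, 100, 167]; 194 253 257 [61, 95, 162]; 195 253 257 [63, 98, 163]; 196 253 257 [67, 99, 161]; 197 253 257 [58, 92, 160]; 198 253 258 [68, 110, 184]; 199 253 258 [78, 121, 198]; 200 253 258 [75, 118, 198]; 201 253 258 [72, 113, 192]; 202 253 258 [75, 119, 197]; 203 253 258 [71, 117, 196]; 204 252 258 [71, 116, 195]; 205 252 257 [73, 120, 201]; 206 252 257 [83, 130, 221]; 207 253 258 [72, 124, 206]; 208 253 258 [53, 85, 131]; 209 252 258 [47, 77, 109]; 210 252 258 [65, 89, 102]; 211 252 258 [87, 81, 82]; 212 259 259 [65, 57, 59]; 213 None None [36, 32, 35]; 214 None None [34, 33, 33]; 215 None None [42, 37, 41]; 216 None None [39, 35, 36]; 217 None None [28, 23, 22]; 218 None None [32, 29, 32]; 219 None None [57, 39, 35]; 220 None None [90, 47, 26]; 221 None None [116, 60, 28];
```

```bash
python3 -m handwheel '[[0,0,0,0.1235,-0.8],[0,0,0,0.1235,-0.8],[0.045,-0.078,0,0,-0.8],[0.091,-0.157,0,0,-0.8],[0.091,-0.157,0,0,-0.8],[0.091,-0.157,0,0,-0.8],[0.091,-0.157,0,0,-0.8],[0.045,-0.08,0,0,-0.8],[-0.016,-0.166,0,0,-0.8],[-0.017,-0.174,0,0,-0.8],[-0.017,-0.174,0,0,-0.8],[-0.017,-0.174,0,0,-0.8],[-0.017,-0.174,0,0,-0.8],[-0.012,-0.12,0,0,-0.8],[-0.006,-0.064,0,0,-0.8],[0,0,0,0,-0.8],[0,0,0,0,-0.8]]'
python3 - <<'E'
from h import *
s=sense();e=s['eef_pos'];print(e,s['tool_rot'],s['ft_force'])
im=capture('wrist');p=camera_params('wrist');cv2.imwrite('pics/wrist10.png',im)
h=cv2.cvtColor(im,cv2.COLOR_BGR2HSV)
m=((h[...,0]>20)&(h[...,0]<34)&(h[...,1]>70)&(h[...,2]>90)).astype(np.uint8)
print('trafo exp',proj('wrist',[587.6,111.8,94],p))
q,l,st,c=cv2.connectedComponentsWithStats(m)
for i in range(1,q):
    if st[i,4]>15 and abs(c[i][0]-255)<60 and 130<c[i][1]<260: print('yel',st[i],c[i].round(1),onz('wrist',*c[i],92,p).round(1))
N=np.array([582.2,118.6,0]);Rz=R.from_euler('z',-93.1,degrees=True)
for q in[(-30,-50,66),(30,-50,66),(30,50,66),(-30,50,66),(-5,-4,90),(18,-4,90),(18,16,90),(-5,16,90)]:print(q,proj('wrist',N+Rz.apply(q),p).round(1))
E
```

```text
time_s: 33.17
eef_pos: [589.2, 111.2, 312.6]
tool_rot: [180.0, 0.0, -3.1]
ft_force: [-0.6, -0.1, -1.3]
grip_width: 0.177
grasp_force: 58.6
[589.1596317  111.17294782 312.62170616] [ 1.79976516e+02  1.28611067e-02 -3.13239730e+00] [-0.56734213 -0.14748243 -1.32612553]
trafo exp [253.68973895 171.23780561]
yel [245 161   5  17  69] [247.4 169.1] [590.2 119.1  92. ]
yel [251 160   8  23 167] [254.3 170.9] [587.5 111.1  92. ]
yel [260 161   4  17  66] [261.5 169. ] [589.4 102.5  92. ]
yel [232 169   4  11  37] [233.5 173.8] [585.4 135.9  92. ]
(-30, -50, 66) [226.3 208.1]
(30, -50, 66) [271.6 208.1]
(30, 50, 66) [272.7 131.9]
(-30, 50, 66) [224.4 132.1]
(-5, -4, 90) [244.1 178.5]
(18, -4, 90) [263.3 178.5]
(18, 16, 90) [263.4 162.1]
(-5, 16, 90) [244.  162.1]
```

```bash
python3 -m handwheel '[[0,0,0.06,0,-0.8],[0,0,0.1,0,-0.8],[0,0,0.1,0,-0.8],[0,0,0.08,0,-0.8],[0,0,0.05,0,-0.8],[0,0,0.03,0,-0.8],[0,0,0.015,0,-0.8],[0,0,0,0,-0.8],[0,0,0,0,-0.8],[0,0,0,0,-0.8]]'
python3 - <<'E'
from h import *
s=sense();e=s['eef_pos'];print(e,s['tool_rot'],s['ft_force'],s['grip_width'])
p=camera_params('wrist');im=capture('wrist');cv2.imwrite('pics/wrist11.png',im)
h=cv2.cvtColor(im,cv2.COLOR_BGR2HSV)
for nm,lo,hi,s0 in(('yel',20,34,70),('cop',4,19,90)):
    m=((h[...,0]>=lo)&(h[...,0]<=hi)&(h[...,1]>s0)&(h[...,2]>70)).astype(np.uint8)
    q,l,st,c=cv2.connectedComponentsWithStats(m)
    for i in range(1,q):
        if st[i,4]>15 and abs(c[i][0]-255)<50 and 130<c[i][1]<270: print(nm,st[i],c[i].round(1))
Rz=R.from_euler('z',s['tool_rot'][2],degrees=True)
a=np.linspace(0,2*np.pi,60);P=[proj('wrist',e+Rz.apply([-1+13*np.cos(t),-.7+y,-85.8+13*np.sin(t)]),p) for t in a for y in(-2,2)]
print('loop exp',np.min(P,0).round(1),np.max(P,0).round(1))
print('trafo exp',proj('wrist',[588,111.2,94],p))
# side: vertical gap
ps=camera_params('side');sd=capture('side');cv2.imwrite('pics/side11.png',sd)
print('side exp loop low, trafo top',proj('side',[588,111.2,102]),proj('side',[588,111.2,94]),proj('side',[588,111.2,128]))
hs=cv2.cvtColor(sd,cv2.COLOR_BGR2HSV);u,v=proj('side',[588,111.2,100]).astype(int)
for r in range(v-14,v+12):print(r,[f'{a},{b},{c}' for a,b,c in hs[r,u-5:u+6].tolist()])
E
```

```text
time_s: 34.48
eef_pos: [589.1, 112.3, 204.4]
tool_rot: [-180.0, -0.0, -3.1]
ft_force: [0.1, 0.4, -1.5]
grip_width: 0.181
grasp_force: 58.5
[589.12513509 112.27589176 204.41350016] [-1.79999273e+02 -4.12983178e-02 -3.08128049e+00] [ 0.11781574  0.35371902 -1.481823  ] 0.18126221107681514
yel [243 182   7  25 141] [245.6 194.7]
yel [250 182  12  31 200] [255.8 194.1]
yel [263 182   6  26 136] [265.5 194.1]
yel [224 192   6  18  77] [226.3 199.8]
cop [251 191   8  22 101] [254.9 201.4]
loop exp [251.8 190.7] [257.5 225.5]
trafo exp [255.27310311 198.36349925]
side exp loop low, trafo top [194.95703463 210.00125585] [195.20654958 212.22078754] [194.1331236 202.6722493]
196 ['70,94,117', '70,87,117', '75,25,121', '128,8,123', '70,51,119', '68,90,122', '69,87,120', '69,89,117', '70,93,113', '68,59,125', '70,19,200']
197 ['69,87,117', '69,94,117', '75,23,132', '125,11,143', '69,36,121', '69,90,116', '69,92,117', '69,95,110', '69,63,129', '70,22,208', '80,3,245']
198 ['69,92,117', '69,92,116', '79,22,130', '132,9,140', '75,31,114', '67,84,109', '69,97,110', '69,48,149', '68,21,216', '75,2,24
[... 2607 characters left out ...]
4,161', '28,88,197', '28,87,210', '28,85,211', '30,85,235', '30,83,213', '33,51,129', '108,15,84', '83,13,81', '90,7,78']
218 ['71,38,107', '31,64,159', '29,84,185', '28,85,181', '27,84,179', '30,81,188', '30,75,160', '30,32,105', '98,12,87', '75,4,116', '48,10,130']
219 ['64,54,161', '51,66,162', '34,66,177', '28,77,181', '27,84,183', '32,81,174', '31,78,161', '30,52,118', '75,5,94', '48,7,176', '40,8,203']
220 ['56,40,173', '66,78,154', '57,48,165', '34,54,169', '28,81,170', '31,80,170', '31,76,157', '30,46,112', '100,9,87', '60,5,158', '42,7,180']
221 ['27,20,138', '53,20,113', '66,54,138', '63,47,141', '37,50,127', '31,69,144', '32,62,123', '39,21,87', '100,10,75', '90,8,68', '70,11,70']
```

```bash
python3 -m handwheel '[[0,0.0025,0.01,0,-0.8],[0,0,0,0,-0.8],[0,0,0,0,-0.8],[0,0,0,0,-0.8],[0,0,0,0,-0.8],[0,0,0,0,-0.8]]'
python3 - <<'E'
from h import *
s=sense();print(s['time_s'],s['eef_pos'],s['tool_rot'],s['ft_force'],s['grasp_force'])
def red(im,a,b,c,d):
    h=cv2.cvtColor(im,cv2.COLOR_BGR2HSV);m=((h[...,0]<8)|(h[...,0]>172))&(h[...,1]>130)&(h[...,2]>60)
    ys,xs=np.nonzero(m[c:d,a:b]);return xs.mean()+a,ys.mean()+c
print(red(capture('side'),145,180,195,245))
E
```

```text
time_s: 35.33
eef_pos: [589.0, 111.6, 201.6]
tool_rot: [180.0, -0.0, -3.1]
ft_force: [0.5, -0.3, 0.5]
grip_width: 0.178
grasp_force: 58.5
35.325 [588.99963129 111.60411278 201.55366291] [ 1.79994617e+02 -4.68636264e-03 -3.08410452e+00] [ 0.5002633  -0.25672127  0.53903296] 58.53715002536774
(np.float64(161.75), np.float64(212.3181818181818))
```

```bash
python3 - <<'E'
from h import *
F=[]
for i in range(8):
    sd=capture('side');F.append(sense()['ft_force'])
print(np.mean(F,0),np.std(F,0))
hs=cv2.cvtColor(sd,cv2.COLOR_BGR2HSV)
for r in range(203,216):print(r,[f'{a},{b},{c}' for a,b,c in hs[r,190:200].tolist()])
E
```

```text
[-0.05057197 -0.05411841 -0.68347705] [0.64585236 0.22248759 0.51936127]
203 ['68,78,105', '27,59,100', '18,73,115', '21,34,126', '14,39,125', '30,6,226', '80,3,255', '75,2,253', '90,1,251', '60,1,251']
204 ['41,36,134', '12,88,154', '10,41,186', '18,51,174', '17,108,142', '11,69,169', '17,8,233', '75,2,253', '90,1,252', '60,1,251']
205 ['17,25,217', '10,70,172', '75,2,242', '42,5,246', '25,22,213', '13,48,185', '11,67,178', '24,6,229', '75,2,252', '60,1,252']
206 ['45,2,250', '12,48,181', '17,10,222', '90,1,255', '0,0,255', '60,2,246', '11,44,198', '11,66,167', '40,3,240', '75,2,253']
207 ['0,0,255', '21,15,225', '11,65,168', '23,4,233', '90,2,255', '0,0,255', '20,6,239', '10,76,172', '18,5,236', '90,1,253']
208 ['75,2,253', '18,5,245', '10,54,203', '11,48,196', '30,2,236', '90,1,255', '23,4,230', '10,79,149', '20,3,234', '90,1,253']
209 ['90,2,164', '80,3,237', '16,17,230', '10,80,191', '11,72,170', '25,7,227', '14,22,196', '10,86,145', '15,4,236', '90,1,252']
210 ['90,10,76', '60,21,108', '57,15,191', '20,24,188', '9,69,145', '9,63,167', '11,50,172', '15,25,205', '45,2,246', '60,1,251']
211 ['75,15,101', '36,62,177', '33,78,213', '32,54,180', '36,19,131', '15,11,190', '38,4,227', '75,2,245', '90,1,252', '60,1,251']
212 ['63,31,90', '29,79,199', '28,82,246', '29,89,233', '28,90,212', '29,58,175', '33,12,194', '45,7,215', '45,2,231', '60,1,246']
213 ['84,30,84', '38,18,115', '28,68,181', '28,81,241', '29,74,255', '28,89,216', '28,86,163', '28,81,157', '29,58,146', '33,13,177']
214 ['80,9,81', '40,8,93', '30,41,123', '38,19,110', '60,2,106', '30,45,131', '29,73,167', '28,81,186', '28,82,172', '29,55,116']
215 ['114,17,74', '28,61,142', '29,83,205', '28,81,193', '28,66,147', '29,51,134', '30,36,126', '27,41,131', '30,29,106', '100,9,83']
```

```bash
python3 -c "
from cell import *
print(finish_job())"
```

```text
the job is handed in; nothing more can be done
None
```

I handed the job in at about 36 s: the board sits seated in the nest, the clamp is closed over it with the lever at its end stop, and the loop probe is still held upright, aligned with the board's long sides. By measurement the loop is 7–9 mm above the transformer with no contact force, but the wrist force reached about 80 N for a moment on the last lever push and no verdict came back.

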